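# Stack a flow-cell on the tilted assembly jig

### The job

Build the flow cell on the tilted jig: take the blue windowed spacer plate from the yellow tray and lower it over the four posts (their block may have been slid a few millimetres up or down the slope, so feel for them), then stack the solid cream cover plate over the same posts on top of it. Without forcing anything, push the stack down along the posts until the orange carrier underneath is fully home, with both plates lying flush; then let go, and leave the other things on the bench where they are.

Things in the scene. Friction and masses are not known exactly. Their poses are not given: they have to be found in the camera images.
- deck: Grey slab 124 x 48 mm on top of the fixed aluminium jig, always sloping 30 degrees, its face looking up and away from the robot (yaw varies). Origin: centre of the plane on which the lower plate's underside lies when fully home, 85 mm above the bench; the slab's top is 10 mm below that plane. x runs down the slope, away from the robot, along the 124 mm length, y across it, z square to it along the posts.
- posts_mid (a point): NOMINAL middle of the four post tips, deck z = 29 mm. 7.5 mm posts stand along deck z at x = +-42, y = +-18 mm, full width up to z = 26.5 mm, then a cone to a 4.5 mm tip at z = 29. They share one stiff slide block: all four may sit up to 6 mm off nominal together along deck x, either way; this is NOT reported, so feel for it. Block 56 mm wide, deck and carrier 48; fingers at 60 mm pass.
- carrier (a joint): Orange carrier, 116 x 46 x 8 mm, sliding along the posts under the plates; value in m: 0 = its top 6 mm proud (deck z = 6 mm), 0.006 = fully home (top at deck z = 0) on a hard stop. Starts at 0 to 0.002. No spring: it stays where pushed. About 8 N of friction holds it (more when pushed fast), so the plates' weight does not sink it.
- spacer: Blue spacer plate, loose, 110 x 60 x 8 mm, 0.08 to 0.17 kg, with a 50 x 22 mm window and four 9 mm through holes at x = +-42, y = +-18 mm. Origin: centre of its underside; x along the 110 mm length, z up. Same after half a turn. Starts flat on one of two white rests in the tray, underside 34 mm above the bench. It is the lower plate of the stack.
- cover: Cream cover plate, loose, same 110 x 60 x 8 mm outline and four holes as the spacer, 0.07 to 0.16 kg, no window (only a dark disc of 18 mm and two dark dots on its top). Origin: centre of its underside; x along the 110 mm length, z up. Starts flat on the other rest (which is which varies), underside 34 mm above the bench. It is the upper plate.
- spacer_mid (a point): Centre of the spacer plate, 4 mm above its origin (in the middle of its window and thickness). When home it is at deck z = 4 mm.
- cover_mid (a point): Centre of the cover plate, 4 mm above its origin. When home on the spacer it is at deck z = 12 mm.
- tray: Fixed bright yellow tray, 200 x 276 mm, rim 26 mm high, walls and floor 4 mm. Origin: centre of its underside; y along the 276 mm length. Two white rests 80 x 34 mm, top 34 mm above the bench, stand in it at y = +-66 mm; the plates overhang them by about 13 mm each side, so fingers can pass beside them.
- forceps: Bystander: steel forceps 110 mm long, 8 mm high, lying on the tray floor between the two rests, along the tray's x. Origin: centre of the underside. Leave alone.
- dishes: Bystander: two stacked petri dishes, 59 mm across, 42 mm high, left of the jig. Origin: centre of the underside. Leave alone.
- reagent: Bystander: amber bottle, 60 mm across, 120 mm high, at the back between tray and jig. Origin: centre of the underside. Leave alone.
- screwcup: Bystander: small steel cup, 60 mm across, 35 mm high, behind the jig. Origin: centre of the underside. Leave alone.
- jar: Bystander: small jar, 52 mm across, 60 mm high, standing near the robot between tray and jig. Origin: centre of the underside. Leave alone.
Not all that is in view belongs to the job. Of the things like the spacer, leave any that is green or turquoise; of the rest the smaller one is meant.

How it is judged (in metres and radians):
On the way, in this order (a step that is already met when the one before it is completed fails the run):
1. the blue spacer is down over all four posts, lying on the carrier, before the cover goes on (x of spacer in the frame of deck between -0.01 and 0.01 m and y of spacer in the frame of deck between -0.003 and 0.003 m and angle between the z axis of spacer and the z axis of deck, either way round below 0.06 rad and angle between the x axis of spacer and the x axis of deck, either way round below 0.1 rad and z of spacer_mid in the frame of deck between 0.001 and 0.0125 m), for 0.2 s.
2. the cover is down over all four posts, lying on the spacer (all of step 1 and x of cover in the frame of deck between -0.01 and 0.01 m and y of cover in the frame of deck between -0.003 and 0.003 m and angle between the z axis of cover and the z axis of deck, either way round below 0.06 rad and angle between the x axis of cover and the x axis of deck, either way round below 0.1 rad and z of cover_mid in the frame of deck between 0.009 and 0.0205 m), for 0.2 s.
At the end, for the whole second after the job is handed in: The carrier is at least 4.5 mm down of its 6 mm; the spacer's centre is within 2.5 mm of deck z = 4 mm and the cover's within 3 mm of deck z = 12 mm, both within 10 mm of the deck's centre along its x and 3 mm along its y, lengthwise within 0.1 rad and flat on it within 0.06 rad, at rest (value of joint carrier above 0.0045 m and x of spacer in the frame of deck between -0.01 and 0.01 m and y of spacer in the frame of deck between -0.003 and 0.003 m and angle between the z axis of each of spacer, cover and the z axis of deck, either way round below 0.06 rad and angle between the x axis of each of spacer, cover and the x axis of deck, either way round below 0.1 rad and z of spacer_mid in the frame of deck between 0.001 and 0.0065 m and x of cover in the frame of deck between -0.01 and 0.01 m and y of cover in the frame of deck between -0.003 and 0.003 m and z of cover_mid in the frame of deck between 0.009 and 0.015 m and linear speed of each of spacer, cover below 0.02 m/s); the robot touches nothing.
It fails at once if a bystander (forceps, dishes, bottle, cup or jar) is pushed or knocked more than 20 mm from its place (distance of any of forceps, dishes, reagent, screwcup, jar from where it was at the start of the episode above 0.02 m).
It fails at once if a plate is forced against the jig with more than 80 N (contact force between any of spacer, cover and deck above 80 N).
It also fails if it takes over 72 s, if anything falls off the work surface, if the arm or the gripper's body presses on something with over 40 N, if the wrist force passes 120 N, or if a joint passes its speed limit or range.

### The arm

A 6-joint arm with a two-finger parallel gripper is mounted at the origin on the work surface. World frame = base frame: x ahead of the robot, y to its left, z up, the work surface at z = 0. Lengths are in mm, angles in rad, forces in N, time in s.
With the tool pointing down it reaches from about 350 to 925 mm from the base axis. Payload 6.4 kg.
Tool frame: the origin (TCP) lies midway between the tips of the shut fingers; the grasp point (between the pads) lies 19 mm behind it; y points along the fingers, x is the direction in which the jaws open and shut, and the axes are right-handed (so a half turn about y gives the same grasp; the last joint's range is limited). The gripper opens to 94 mm and grips with 3 to 60 N. Pads are 16 mm wide; open, the fingers measure 119 mm over their backs; the gripper's body (75 mm by 177 mm) begins 78 mm behind the grasp point.
Start: joints at [0.964, 0.245, 1.558, -0, 1.339, -0.174], TCP at [272.618, 590.079, 205.455] pointing down, gripper open.
Joint ranges: [-3.13, 3.13], [-1.02, 2.26], [0.13, 2.54], [-0.95, 4.09], [0.21, 2.88], [-2.74, 2.74]. Speed limits (rad/s): [2.57, 2.57, 3.14, 3.14, 3.14, 3.14].

### API

Orientations are given as a unit quaternion [x, y, z, w].
In Python, from cell import bot gives the robot as it stands.
- The arm moves only by the tool play_rows, never from a script. Its argument "motion" is a list of rows, each an object of numbers: "fingers": the finger opening in cm, from 0 to 9.4; "x", "y", "z": the shift along the tool's x, y, z in cm; "spin": the turn about the tool's y in degrees. A call has 1 to 12 rows; each row is the pose to reach, as a shift and turn from the pose commanded when the call began, along the tool's axes at that moment; what a row does not reach only later rows make up. A row lasts 1/8 s, in which the tool goes at most 62.5 mm and 10.7 degrees, less where a joint would pass 70% of its speed; a pose out of reach is approached as far as the arm can. A call with a gripper value outside its range is refused whole. The fingers move at their own pace and stop on an object; "newtons" is the grip in N (left out, the last holds). Time passes only in rows, so rows that repeat a pose let the fingers close. It gives the time, the measured TCP pose, the force and the opening at its end, in the units of the state.
- bot.get_state(): the state, without advancing time (a new reading comes with each control period).
- bot.grab_frame(name): name is "side" or "top"; returns a dict with "pixels" (480x640x3 uint8, red, green, blue), "vertical_fov" (degrees; the focal length in pixels is half the picture's height over the tangent of half this angle, whatever the lens; pixels are square), "cx", "cy" (the principal point, pixels), "T" (4x4, takes a point from camera to world coordinates). Camera axes: x right, y down, z forward; pixel columns grow to the right and rows downward; lengths in mm; the calibration is good to about 2 mm. A picture is of the moment at which its call begins. There is no depth.
- bot.job_done(): hands the job in, once; it reports no verdict.
The state is a dict: "clock": time; "qpos": joint angles; "dq": joint speeds; "effort": joint torques, N m; "eef_pos": TCP position; "tool_rot": TCP orientation; "wrist_force": force on the tool from outside, world axes, zero at the start; "wrist_torque": the same for the moment, N m; "gripper_width": finger opening in mm.
Only numpy, scipy, OpenCV 4.12 (cv2) and the standard library are available. Lean on these libraries where they do the work, as an engineer would, in place of code of your own. Each camera call takes 0.05 s, during which the arm holds its last target. There are 200 camera calls.

## Working session

There is one attempt and no reset: what is moved stays moved. The work goes in short steps, Python scripts to look and compute and a tool call to move; the robot and the scene stay as the last step left them, time stands still between calls to the robot, and variables do not carry over. Pictures are saved under pics/ and viewed, about 8 in all and at most 12, crops included, and the job is handed in when it is done.

Besides the shell and the picture viewer there is one more tool, called after "Request:" as name([rows], argument=value, ...), one row to a line, values as JSON. play_rows: Moves the arm, as the interface text tells. Its arguments: {"type":"object","properties":{"motion":{"type":"array"},"newtons":{"type":"number"}},"required":["motion"]}

```bash
ls; mkdir -p pics; python3 - <<'E'
from cell import bot
import cv2,numpy as np
for n in("side","top"):
    f=bot.grab_frame(n); cv2.imwrite(f"pics/{n}0.png",f["pixels"][:,:,::-1]); print(n,f["vertical_fov"],f["cx"],f["cy"],np.round(f["T"],4).tolist())
print(bot.get_state())
E
```

```text
pics
side 42.269454214429665 311.85954137684604 228.12000803237638 [[-0.9953, -0.0823, 0.0514, 437.0891], [-0.0964, 0.7783, -0.6204, 975.2492], [0.0111, -0.6225, -0.7826, 1369.6546], [0.0, 0.0, 0.0, 1.0]]
top 50.80933544665049 314.5262714327932 238.65239148533277 [[-0.0214, -0.9904, 0.1369, 362.8734], [-0.9998, 0.0215, -0.0004, -68.6419], [-0.0026, -0.1369, -0.9906, 1167.328], [0.0, 0.0, 0.0, 1.0]]
{'clock': 0.1, 'qpos': array([ 9.63939061e-01,  2.45740217e-01,  1.55886642e+00, -2.28491359e-05,
        1.33870866e+00, -1.74127928e-01]), 'dq': array([-0.00014089, -0.0012312 , -0.00300668,  0.0005148 ,  0.00038037,
       -0.00094966]), 'effort': array([-4.04038292e-04, -4.16909015e+01, -3.15528023e+01,  6.86782273e-02,
        3.09631869e-02, -8.75248503e-06]), 'eef_pos': array([272.28419055, 589.6313217 , 204.4719359 ]), 'tool_rot': array([ 0.59592275,  0.38044421, -0.3815625 , -0.59543961]), 'wrist_force': array([ 0.02132069, -0.76499399,  0.32490728]), 'wrist_torque': array([ 0.01122054,  0.06712703, -0.00703356]), 'gripper_width': 94.15347140720826}
```

View pics/side0.png

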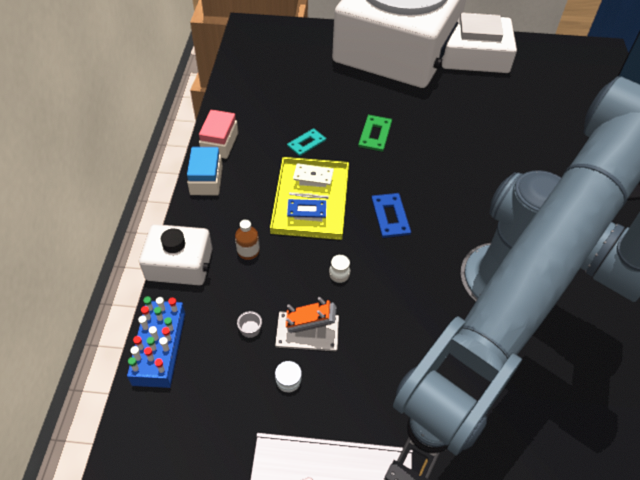

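View pics/top0.png

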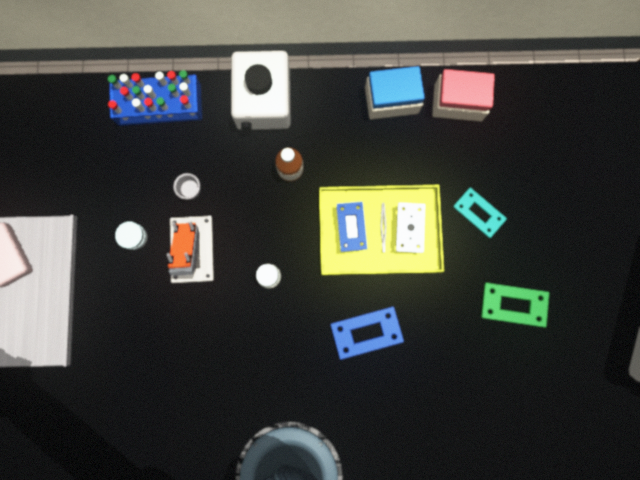

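Candidates for the spacer: blue in tray (top 351,228), larger blue on bench (367,333), green (516,305), turquoise (480,212). I choose the small blue one in the tray. Next, a close crop to check it.

```bash
cat > h.py <<'E'
import numpy as np,cv2
from scipy.spatial.transform import Rotation as R
def cam(f):
    F=240/np.tan(np.radians(f["vertical_fov"]/2)); return F,f["cx"],f["cy"],np.array(f["T"])
def ray(f,u,v,z):
    F,cx,cy,T=cam(f); d=T[:3,:3]@[(u-cx)/F,(v-cy)/F,1]; o=T[:3,3]; return o+d*(z-o[2])/d[2]
def proj(f,P):
    F,cx,cy,T=cam(f); p=(np.atleast_2d(P)-T[:3,3])@T[:3,:3]; return np.c_[cx+F*p[:,0]/p[:,2],cy+F*p[:,1]/p[:,2]]
def crop(f,u,v,w,h,k):
    return cv2.resize(f["pixels"][v:v+h,u:u+w,::-1],None,fx=k,fy=k,interpolation=cv2.INTER_CUBIC)
E
python3 - <<'E'
from cell import bot
from h import *
t=bot.grab_frame("top");s=bot.grab_frame("side")
np.save("t0.npy",t,allow_pickle=True);np.save("s0.npy",s,allow_pickle=True)
a=crop(t,325,190,130,75,6) ; cv2.imwrite("pics/c1.png",a[:, :780])
b=crop(t,155,205,70,80,5.7); c=crop(s,270,285,70,80,5.7)
cv2.imwrite("pics/c2.png",np.hstack([b,c]))
E
```

```text
(no output)
```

View pics/c1.png

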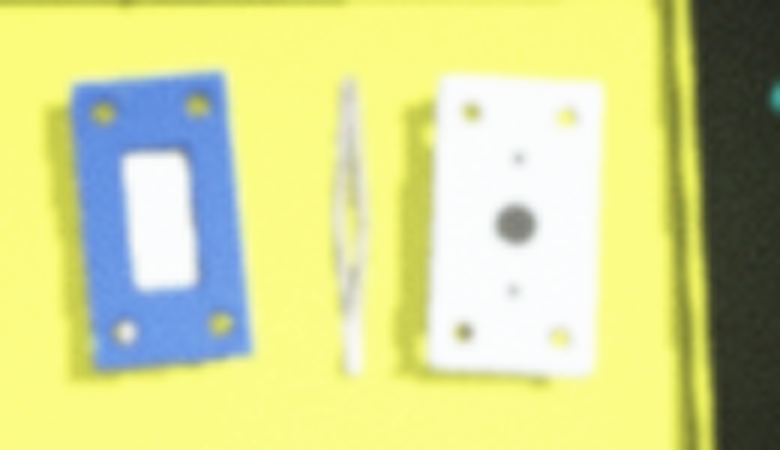

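View pics/c2.png

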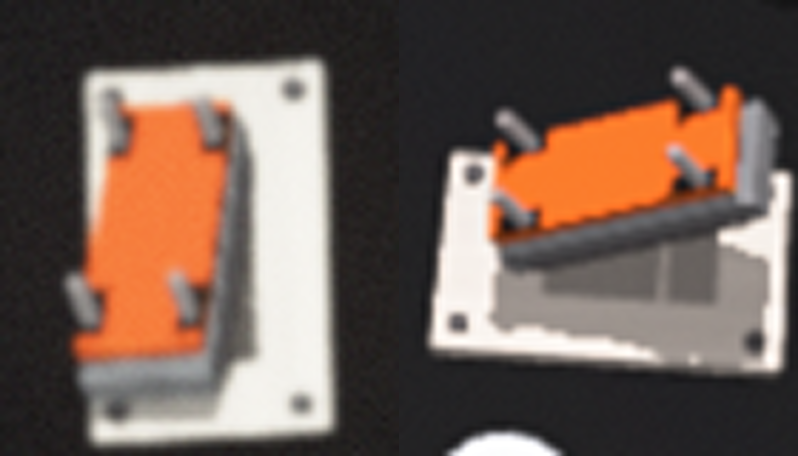

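c1 shows the small blue windowed plate, with holes at crop (103,112), (198,105), (125,332), (221,323). The cream cover has holes at (471,112), (567,117), (463,332), (560,338). c2 shows the jig with four post tips in both views. I'll fit the poses.

```bash
cat > fit.py <<'E'
from h import *
from scipy.optimize import least_squares
t=np.load("t0.npy",allow_pickle=True).item();s=np.load("s0.npy",allow_pickle=True).item()
def un(p,o,k): return (np.array(p,float)+.5)/k-.5+np.array(o)
H=np.array([[42,18],[42,-18],[-42,18],[-42,-18]])  # TL,TR,BL,BR in top view
def plate(px):
    W=np.array([ray(t,u,v,42)[:2] for u,v in px])
    f=lambda q:(W-(H@np.array([[np.cos(q[2]),np.sin(q[2])],[-np.sin(q[2]),np.cos(q[2])]])+q[:2])).ravel()
    r=least_squares(f,[*W.mean(0),0]); return r.x,np.round(r.fun,1)
def deckR(yaw): return R.from_euler("ZY",[yaw,np.pi/6]).as_matrix()
if __name__=="__main__":
    for n,p in(("spacer",[(103,112),(198,105),(125,332),(221,323)]),("cover",[(471,112),(567,117),(463,332),(560,338)])):
        x,e=plate(un(p,(325,190),6)); print(n,x[:2].round(1),np.degrees(x[2]).round(2),e)
    a=un([(109,100),(204,102),(73,283),(176,279)],(155,205),5.7); b=un([(281-178,115),(96,195),(281,75),(273,152)],(270,285),5.7)
    P=np.c_[H,np.full(4,29)]
    def f(q):
        W=(P+[q[3],0,0])@deckR(q[2]).T+[q[0],q[1],85]
        return np.r_[(proj(t,W)-a).ravel(),(proj(s,W)-b).ravel(),q[3]/20]
    r=least_squares(f,[340,230,0,0]); print("jig",r.x.round(2),np.degrees(r.x[2]),r.fun.round(2))
E
python3 fit.py
```

```text
spacer [ 545.8 -153.2] 3.93 [ 0.2  0.1 -0.4  0.   0.1  0.   0.2 -0.1]
cover [ 540.3 -285.9] -4.62 [-0.1  0.1  0.1 -0.1  0.1  0.1 -0.1 -0.1]
jig [4.9981e+02 2.1667e+02 2.0000e-02 4.3400e+00] 0.9014141432944658 [ 3.000e-02  3.800e-01 -4.000e-02 -5.900e-01  6.500e-01 -4.700e-01
 -1.000e-02 -4.200e-01 -9.200e-01  1.343e+01  1.900e+00 -1.364e+01
 -1.160e+00  1.358e+01  1.400e+00 -1.318e+01  2.200e-01]
```

```bash
sed -i 's/\[(281-178,115),(96,195),(281,75),(273,152)\]/[(96,195),(103,115),(273,152),(281,75)]/' fit.py; python3 fit.py|tail -5
python3 - <<'E'
from h import *
from cell import bot
s=bot.get_state();print(R.from_quat(s["tool_rot"]).as_matrix().round(3),s["eef_pos"])
E
```

```text
spacer [ 545.8 -153.2] 3.93 [ 0.2  0.1 -0.4  0.   0.1  0.   0.2 -0.1]
cover [ 540.3 -285.9] -4.62 [-0.1  0.1  0.1 -0.1  0.1  0.1 -0.1 -0.1]
jig [5.0053e+02 2.1697e+02 1.0000e-02 3.4500e+00] 0.7188260382164884 [-0.08  0.34 -0.15 -0.57  0.42 -0.5  -0.23 -0.39  0.3  -0.66  0.7   0.34
  0.23  0.11  0.03  0.36  0.17]
[[ 0.419 -0.001 -0.908]
 [ 0.908 -0.001  0.419]
 [-0.001 -1.     0.   ]] [272.40198349 589.77091575 204.76955332]
```

```bash
cat > go.py <<'E'
# go.py: state c.json = commanded x,y,z(mm),ang(deg of tool x). usage: go.py X Y Z ANG -> shift cm ; go.py set dx dy dz spin (rounded, cm/deg)
import sys,json,os,numpy as np
def load(): return json.load(open("c.json")) if os.path.exists("c.json") else [272.618,590.079,205.455,65.25]
def ax(a): a=np.radians(a); return np.array([[np.cos(a),np.sin(a),0],[0,0,-1],[-np.sin(a),np.cos(a),0]])
def shift(X,Y,Z,A,c=None):
    c=c or load(); return (ax(c[3])@(np.array([X,Y,Z])-c[:3])/10).round(2),round(c[3]-A,1)
def setc(d,spin):
    c=load(); c=[*(np.array(c[:3])+10*(ax(c[3]).T@np.array(d))),c[3]-spin]; json.dump(c,open("c.json","w")); return c
if __name__=="__main__":
    a=sys.argv[1:]
    if a[0]=="set":
        v=list(map(float,a[1:])); print(np.round(setc(v[:3],v[3]),2))
    else: print(shift(*map(float,a)))
E
python3 go.py 545.8 -153.2 90 93.93; python3 go.py 400 250 205 93.93
python3 - <<'E'
from h import *
s=R.from_quat([0.59592275,0.38044421,-0.3815625,-0.59543961]).as_matrix();print(np.degrees(np.arctan2(s[1,0],s[0,0])))
E
```

```text
(array([-56.06,  11.55, -55.93]), -28.7)
(array([-25.55,   0.05, -25.81]), -28.7)
65.20675062293219
```

Request:
play_rows([
  {"fingers": 9.4, "x": -6, "y": 0, "z": -6, "spin": -10},
  {"x": -11, "y": 0, "z": -11, "spin": -20},
  {"x": -15.5, "y": 0, "z": -15.5, "spin": -28.7},
  {"x": -20, "y": 0, "z": -20, "spin": -28.7},
  {"x": -24, "y": 0, "z": -24, "spin": -28.7},
  {"x": -28, "y": 0, "z": -28, "spin": -28.7},
  {"x": -32, "y": 0, "z": -32, "spin": -28.7},
  {"x": -36, "y": 0, "z": -36, "spin": -28.7},
  {"x": -40, "y": 0, "z": -40, "spin": -28.7},
  {"x": -44, "y": 0, "z": -44, "spin": -28.7},
  {"x": -44, "y": 0, "z": -44, "spin": -28.7},
  {"x": -44, "y": 0, "z": -44, "spin": -28.7},
])

```text
invalid input at $.motion[1]: expected keys fingers, x, y, z, spin
```

```bash
python3 go.py set -44 0 -44 -28.7; python3 go.py 545.8 -153.2 80 93.93; python3 go.py 545.8 -153.2 20 93.93
```

```text
[487.99   6.29 205.46  93.95]
(array([-16.31,  12.55,  -4.67]), 0.0)
(array([-16.31,  18.55,  -4.67]), 0.0)
```

Request:
play_rows([
  {"fingers": 9.4, "x": -4, "y": 0, "z": -4, "spin": -10},
  {"fingers": 9.4, "x": -8, "y": 0, "z": -8, "spin": -20},
  {"fingers": 9.4, "x": -12, "y": 0, "z": -12, "spin": -28.7},
  {"fingers": 9.4, "x": -16, "y": 0, "z": -16, "spin": -28.7},
  {"fingers": 9.4, "x": -20, "y": 0, "z": -20, "spin": -28.7},
  {"fingers": 9.4, "x": -24, "y": 0, "z": -24, "spin": -28.7},
  {"fingers": 9.4, "x": -28, "y": 0, "z": -28, "spin": -28.7},
  {"fingers": 9.4, "x": -32, "y": 0, "z": -32, "spin": -28.7},
  {"fingers": 9.4, "x": -36, "y": 0, "z": -36, "spin": -28.7},
  {"fingers": 9.4, "x": -40, "y": 0, "z": -40, "spin": -28.7},
  {"fingers": 9.4, "x": -44, "y": 0, "z": -44, "spin": -28.7},
  {"fingers": 9.4, "x": -44, "y": 0, "z": -44, "spin": -28.7},
])

```text
clock: 1.7
eef_pos: [488.2, 3.2, 205.5]
tool_rot: [-0.484, -0.515, 0.515, 0.484]
wrist_force: [-0.2, -0.6, -0.3]
gripper_width: 94.1
```

Request:
play_rows([
  {"fingers": 9.4, "x": -6, "y": 4, "z": -1.7, "spin": 0},
  {"fingers": 9.4, "x": -12, "y": 8, "z": -3.4, "spin": 0},
  {"fingers": 9.4, "x": -16.3, "y": 12, "z": -4.7, "spin": 0},
  {"fingers": 9.4, "x": -16.3, "y": 12.5, "z": -4.7, "spin": 0},
  {"fingers": 9.4, "x": -16.3, "y": 12.5, "z": -4.7, "spin": 0},
])

```text
clock: 2.33
eef_pos: [544.4, -152.4, 78.7]
tool_rot: [-0.481, -0.516, 0.517, 0.484]
wrist_force: [0.1, 0.1, 0.7]
gripper_width: 94.2
```

```bash
python3 go.py set -16.3 12.5 -4.7 0; python3 - <<'E'
from h import *
from cell import bot
s=bot.get_state();print(s["eef_pos"],R.from_quat(s["tool_rot"]).as_matrix().round(4).tolist(),s["qpos"].round(2))
t=bot.grab_frame("top");d=bot.grab_frame("side")
p=proj(d,s["eef_pos"]);print(proj(t,s["eef_pos"]),p)
cv2.imwrite("pics/c3.png",np.hstack([crop(t,310,170,100,110,4),crop(d,255,130,100,110,4)]))
E
```

```text
[ 546.11 -153.09   80.46   93.95]
[ 544.40851261 -152.41158936   78.68120815] [[-0.0676, -0.0035, -0.9977], [0.9977, 0.0021, -0.0676], [0.0023, -1.0, 0.0034]] [-0.47  0.2   1.86  0.    1.09 -2.11]
[[352.38388013 223.72619141]] [[307.36458417 198.11656772]]
```

View pics/c3.png

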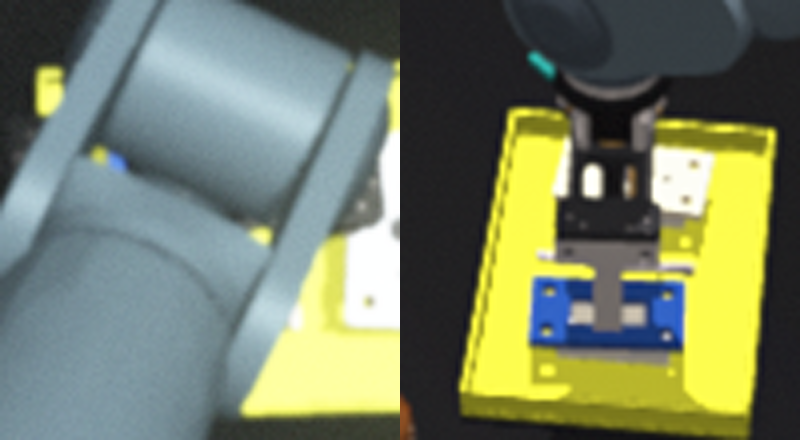

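The finger is centred on the blue plate in the side view (finger at crop x=607, plate 530–685). I'll descend and grip.

Request:
play_rows([
  {"fingers": 9.4, "x": 0, "y": 3, "z": 0, "spin": 0},
  {"fingers": 9.4, "x": 0, "y": 5.5, "z": 0, "spin": 0},
  {"fingers": 9.4, "x": 0, "y": 6.1, "z": 0, "spin": 0},
  {"fingers": 9.4, "x": 0, "y": 6.1, "z": 0, "spin": 0},
  {"fingers": 5, "x": 0, "y": 6.1, "z": 0, "spin": 0},
  {"fingers": 5, "x": 0, "y": 6.1, "z": 0, "spin": 0},
  {"fingers": 5, "x": 0, "y": 6.1, "z": 0, "spin": 0},
  {"fingers": 5, "x": 0, "y": 6.1, "z": 0, "spin": 0},
  {"fingers": 5, "x": 0, "y": 6.1, "z": 0, "spin": 0},
  {"fingers": 5, "x": 0, "y": 6.1, "z": 0, "spin": 0},
], newtons=12)

```text
clock: 3.68
eef_pos: [545.6, -153.3, 19.7]
tool_rot: [0.483, 0.517, -0.517, -0.483]
wrist_force: [-0.9, 1.3, 3.4]
gripper_width: 59.6
```

```bash
python3 go.py set 0 6.1 0 0; python3 fit.py|tail -3|head -1; python3 go.py 400 0 205 92; python3 - <<'E'
from cell import bot
s=bot.get_state();print(s["eef_pos"],s["wrist_force"])
E
```

```text
[ 546.11 -153.09   19.46   93.95]
cover [ 540.3 -285.9] -4.62 [-0.1  0.1  0.1 -0.1  0.1  0.1 -0.1 -0.1]
(array([ 16.28, -18.55,  13.52]), 2.0)
[ 545.5910676  -153.26758175   19.70454698] [-0.93923421  1.32290965  3.43701652]
```

Request:
play_rows([
  {"fingers": 5, "x": 0, "y": -3, "z": 0, "spin": 0},
  {"fingers": 5, "x": 0, "y": -8, "z": 0, "spin": 0},
  {"fingers": 5, "x": 0, "y": -13, "z": 0, "spin": 0},
  {"fingers": 5, "x": 0, "y": -17, "z": 0, "spin": 0},
  {"fingers": 5, "x": 0, "y": -17, "z": 0, "spin": 0},
])

```text
clock: 4.3
eef_pos: [547.4, -154.4, 192.8]
tool_rot: [0.485, 0.517, -0.516, -0.48]
wrist_force: [0.3, -0.5, -1.4]
gripper_width: 59.9
```

```bash
python3 go.py set 0 -17 0 0; python3 go.py 511.3 217.1 140 90.72; python3 - <<'E'
from cell import bot
from h import *
s=bot.get_state();print(s["eef_pos"],s["wrist_force"],s["gripper_width"])
E
```

```text
[ 546.11 -153.09  189.46   93.95]
(array([37.17,  4.95,  0.92]), 3.2)
[ 547.36546299 -154.394748    192.75729492] [ 0.31555877 -0.54767269 -1.39211239] 59.88927838779586
```

Request:
play_rows([
  {"fingers": 5, "x": 3, "y": 0, "z": 0.1, "spin": 1},
  {"fingers": 5, "x": 8, "y": 0, "z": 0.2, "spin": 2},
  {"fingers": 5, "x": 13, "y": 0, "z": 0.3, "spin": 3.2},
  {"fingers": 5, "x": 18, "y": 0, "z": 0.5, "spin": 3.2},
  {"fingers": 5, "x": 23, "y": 0, "z": 0.7, "spin": 3.2},
  {"fingers": 5, "x": 28, "y": 0, "z": 0.9, "spin": 3.2},
  {"fingers": 5, "x": 32, "y": 0, "z": 0.9, "spin": 3.2},
  {"fingers": 5, "x": 35, "y": 0, "z": 0.9, "spin": 3.2},
  {"fingers": 5, "x": 37.2, "y": 1, "z": 0.9, "spin": 3.2},
  {"fingers": 5, "x": 37.2, "y": 3, "z": 0.9, "spin": 3.2},
  {"fingers": 5, "x": 37.2, "y": 4.5, "z": 0.9, "spin": 3.2},
  {"fingers": 5, "x": 37.2, "y": 5, "z": 0.9, "spin": 3.2},
])

```text
clock: 5.8
eef_pos: [509.7, 216.6, 136.7]
tool_rot: [-0.496, -0.502, 0.504, 0.498]
wrist_force: [0.4, -0.3, -2.3]
gripper_width: 59.3
```

```bash
python3 go.py set 37.2 5 0.9 3.2; python3 - <<'E'
from cell import bot
from h import *
s=bot.get_state();print(s["eef_pos"],s["wrist_force"],s["gripper_width"])
d=bot.grab_frame("side");t=bot.grab_frame("top")
cv2.imwrite("pics/c4.png",np.hstack([crop(d,265,245,100,110,4),crop(t,140,190,100,110,4)]))
E
```

```text
[511.5  217.41 139.46  90.75]
[509.72772244 216.63188649 136.72783321] [ 0.42975628 -0.25211953 -2.28549319] 59.2822596201784
```

View pics/c4.png

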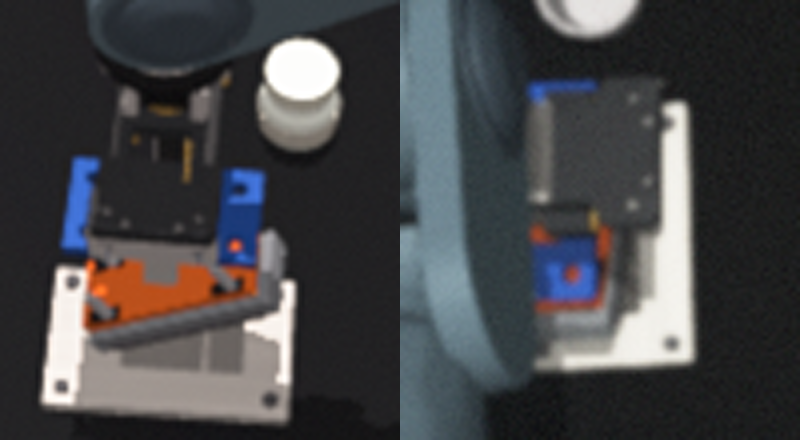

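The plate is held level above the posts, centred on the jig. Next I lower it onto the uphill tips to tilt it.

Request:
play_rows([
  {"fingers": 5, "x": 0, "y": 1, "z": 0, "spin": 0},
  {"fingers": 5, "x": 0, "y": 1.8, "z": 0, "spin": 0},
  {"fingers": 5, "x": 0, "y": 2.1, "z": 0, "spin": 0},
  {"fingers": 5, "x": 0, "y": 2.4, "z": 0, "spin": 0},
  {"fingers": 5, "x": 0, "y": 2.7, "z": 0, "spin": 0},
  {"fingers": 5, "x": 0, "y": 3.0, "z": 0, "spin": 0},
  {"fingers": 5, "x": 0, "y": 3.0, "z": 0, "spin": 0},
])

```text
clock: 6.78
eef_pos: [511.4, 217.2, 109.4]
tool_rot: [0.497, 0.503, -0.503, -0.497]
wrist_force: [0.1, -0.4, 0.0]
gripper_width: 59.9
```

```bash
python3 go.py set 0 3.0 0 0; python3 - <<'E'
from cell import bot
s=bot.get_state();print(s["eef_pos"],s["wrist_force"],s["wrist_torque"],s["gripper_width"])
E
```

```text
[511.5  217.41 109.46  90.75]
[511.42359678 217.19607536 109.41153232] [ 0.05909883 -0.42898246  0.03971451] [-0.11551719 -0.03088898  0.00463307] 59.934285820651915
```

Request:
play_rows([
  {"fingers": 5, "x": 0, "y": 0.2, "z": 0, "spin": 0},
  {"fingers": 5, "x": 0, "y": 0.4, "z": 0, "spin": 0},
  {"fingers": 5, "x": 0, "y": 0.6, "z": 0, "spin": 0},
  {"fingers": 5, "x": 0, "y": 0.8, "z": 0, "spin": 0},
  {"fingers": 5, "x": 0, "y": 0.9, "z": 0, "spin": 0},
  {"fingers": 5, "x": 0, "y": 0.9, "z": 0, "spin": 0},
])

```text
clock: 7.52
eef_pos: [512.1, 217.4, 101.3]
tool_rot: [0.497, 0.504, -0.502, -0.497]
wrist_force: [1.1, -0.8, 5.4]
gripper_width: 59.8
```

```bash
python3 go.py set 0 0.9 0 0; python3 - <<'E'
from cell import bot
from h import *
s=bot.get_state();print(s["eef_pos"],s["wrist_force"],s["wrist_torque"],s["gripper_width"])
d=bot.grab_frame("side")
cv2.imwrite("pics/c5.png",crop(d,270,265,70,75,8))
E
```

```text
[511.5  217.41 100.46  90.75]
[512.055474   217.39414399 101.25811396] [ 1.12375309 -0.78646914  5.44222009] [-0.03561925  0.03785817 -0.00761704] 59.843267629572466
```

View pics/c5.png

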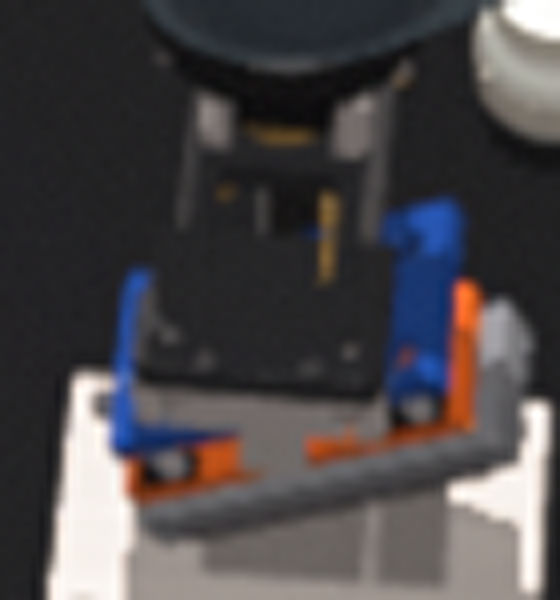

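The plate is tilting with the slope: its left end has dropped and the near uphill post shows at (418,410). I'll continue.

Request:
play_rows([
  {"fingers": 5, "x": 0, "y": 0.1, "z": 0, "spin": 0},
  {"fingers": 5, "x": 0, "y": 0.2, "z": 0, "spin": 0},
  {"fingers": 5, "x": 0, "y": 0.3, "z": 0, "spin": 0},
  {"fingers": 5, "x": 0, "y": 0.3, "z": 0, "spin": 0},
])

```text
clock: 8.07
eef_pos: [513.7, 217.6, 100.2]
tool_rot: [0.498, 0.505, -0.501, -0.496]
wrist_force: [0.0, -0.1, 11.2]
gripper_width: 59.6
```

```bash
python3 go.py set 0 0.3 0 0; python3 - <<'E'
from cell import bot
s=bot.get_state();print(s["eef_pos"],s["wrist_force"],s["wrist_torque"],s["gripper_width"])
E
```

```text
[511.5  217.41  97.46  90.75]
[513.67115709 217.59760222 100.22796918] [ 0.02189211 -0.12192018 11.20492844] [-0.18935373 -0.0207264   0.00741443] 59.575674960655746
```

Request:
play_rows([
  {"fingers": 5, "x": 0, "y": -0.15, "z": 0, "spin": 0},
  {"fingers": 5, "x": 0, "y": -0.1, "z": -0.09, "spin": 0},
  {"fingers": 5, "x": 0, "y": -0.05, "z": -0.17, "spin": 0},
  {"fingers": 5, "x": 0, "y": 0, "z": -0.26, "spin": 0},
  {"fingers": 5, "x": 0, "y": 0.05, "z": -0.35, "spin": 0},
  {"fingers": 5, "x": 0, "y": 0.05, "z": -0.35, "spin": 0},
])

```text
clock: 8.82
eef_pos: [516.1, 217.6, 98.7]
tool_rot: [0.498, 0.504, -0.502, -0.496]
wrist_force: [0.2, 0.7, 10.1]
gripper_width: 60.1
```

```bash
python3 go.py set 0 0.05 -0.35 0; cat > st.py <<'E'
from cell import bot
from h import *
s=bot.get_state();e=np.array(s["eef_pos"]);D=deck=R.from_euler("ZY",[np.radians(.72),np.pi/6]).as_matrix()
import json;c=np.array(json.load(open("c.json"))[:3])
g=np.array([0,0,19]);o=np.array([500.53,216.97,85])
print("clk",round(s["clock"],1),"eef",e.round(2),"F",np.round(s["wrist_force"],1),"Fdeck",(D.T@s["wrist_force"]).round(1),"mid_deck",(D.T@(e+g-o)).round(2),"cmd_deck",(D.T@(c+g-o)).round(2),round(s["gripper_width"],1),"tool tilt",R.from_quat(s["tool_rot"]).as_matrix()[:,1].round(4))
E
python3 st.py
```

```text
[515.   217.45  96.96  90.75]
clk 8.8 eef [516.14 217.61  98.72] F [ 0.2  0.7 10.1] Fdeck [-4.9  0.7  8.8] mid_deck [-2.84  0.44 36.14] cmd_deck [-2.94  0.3  34.05] 60.1 tool tilt [ 3.1e-03  7.0e-04 -1.0e+00]
```

Request:
play_rows([
  {"fingers": 5, "x": 0, "y": 0, "z": 0, "spin": 0},
  {"fingers": 5, "x": 0, "y": 0.1, "z": 0, "spin": 0},
  {"fingers": 5, "x": 0, "y": 0.1, "z": 0, "spin": 0},
], newtons=7)

```text
clock: 9.2
eef_pos: [516.0, 217.6, 97.6]
tool_rot: [0.497, 0.504, -0.502, -0.496]
wrist_force: [0.3, -0.2, 10.7]
gripper_width: 59.9
```

```bash
python3 go.py set 0 0.1 0 0; python3 st.py;python3 - <<'E'
from cell import bot
from h import *
d=bot.grab_frame("side")
cv2.imwrite("pics/c6.png",crop(d,270,265,70,75,8))
E
```

```text
[515.   217.45  95.96  90.75]
clk 9.2 eef [516.03 217.62  97.64] F [ 0.3 -0.2 10.7] Fdeck [-5.1 -0.2  9.4] mid_deck [-2.39  0.45 35.16] cmd_deck [-2.44  0.3  33.18] 59.9 tool tilt [ 2.9e-03  8.0e-04 -1.0e+00]
```

View pics/c6.png

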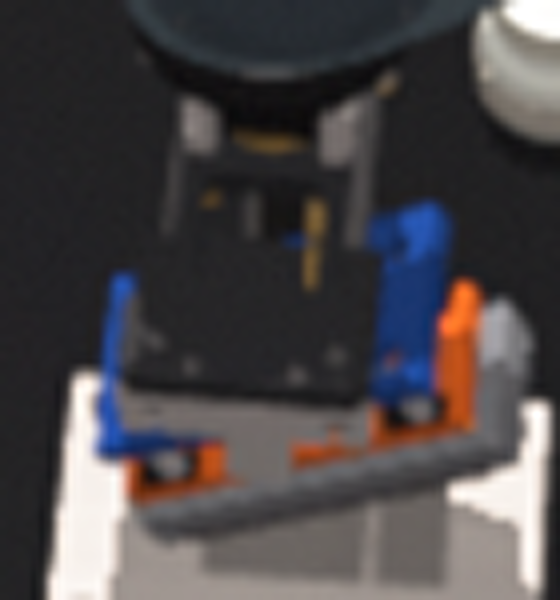

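Request:
play_rows([
  {"fingers": 5, "x": 0, "y": 0.1, "z": 0.1, "spin": 0},
  {"fingers": 5, "x": 0, "y": 0.2, "z": 0.2, "spin": 0},
  {"fingers": 5, "x": 0, "y": 0.25, "z": 0.2, "spin": 0},
  {"fingers": 5, "x": 0, "y": 0.25, "z": 0.2, "spin": 0},
], newtons=6)

```text
clock: 9.75
eef_pos: [514.5, 217.6, 95.2]
tool_rot: [0.498, 0.504, -0.502, -0.496]
wrist_force: [2.5, -0.1, 9.3]
gripper_width: 59.3
```

```bash
python3 go.py set 0 0.25 0.2 0; python3 st.py
```

```text
[513.   217.43  93.46  90.75]
clk 9.8 eef [514.48 217.58  95.15] F [ 2.5 -0.1  9.3] Fdeck [-2.5 -0.1  9.3] mid_deck [-2.49  0.44 32.23] cmd_deck [-2.92  0.3  30.02] 59.3 tool tilt [ 4.1e-03  9.0e-04 -1.0e+00]
```

Request:
play_rows([
  {"fingers": 5, "x": 0, "y": -0.09, "z": -0.05, "spin": 0},
  {"fingers": 5, "x": 0, "y": 0, "z": -0.2, "spin": 0},
  {"fingers": 5, "x": 0, "y": 0.06, "z": -0.3, "spin": 0},
  {"fingers": 5, "x": 0, "y": 0.11, "z": -0.4, "spin": 0},
  {"fingers": 5, "x": 0, "y": 0.11, "z": -0.4, "spin": 0},
], newtons=7)

```text
clock: 10.38
eef_pos: [517.0, 217.4, 92.0]
tool_rot: [0.497, 0.503, -0.503, -0.497]
wrist_force: [5.0, 1.3, 1.0]
gripper_width: 60.1
```

```bash
python3 go.py set 0 0.11 -0.4 0; python3 st.py
```

```text
[517.   217.48  92.36  90.75]
clk 10.4 eef [516.96 217.42  92.  ] F [5.  1.3 1. ] Fdeck [3.8 1.3 3.4] mid_deck [ 1.23  0.25 30.73] cmd_deck [ 1.09  0.3  31.06] 60.1 tool tilt [ 9.e-04  4.e-04 -1.e+00]
```

Request:
play_rows([
  {"fingers": 5, "x": 0, "y": 0.05, "z": -0.09, "spin": 0},
  {"fingers": 5, "x": 0, "y": 0.15, "z": -0.12, "spin": 0},
  {"fingers": 5, "x": 0, "y": 0.2, "z": -0.1, "spin": 0},
  {"fingers": 5, "x": 0, "y": 0.2, "z": -0.1, "spin": 0},
])

```text
clock: 10.88
eef_pos: [516.7, 217.3, 89.6]
tool_rot: [-0.496, -0.502, 0.504, 0.497]
wrist_force: [-1.6, 1.6, -0.4]
gripper_width: 60.3
```

```bash
python3 go.py set 0 0.2 -0.1 0; python3 st.py
```

```text
[518.   217.49  90.36  90.75]
clk 10.9 eef [516.74 217.27  89.63] F [-1.6  1.6 -0.4] Fdeck [-1.1  1.6 -1.2] mid_deck [ 2.22  0.1  28.57] cmd_deck [ 2.96  0.3  29.83] 60.3 tool tilt [-2.2e-03 -2.0e-04 -1.0e+00]
```

Request:
play_rows([
  {"fingers": 5, "x": 0, "y": 0.1, "z": 0.12, "spin": 0},
  {"fingers": 5, "x": 0, "y": 0.25, "z": 0.2, "spin": 0},
  {"fingers": 5, "x": 0, "y": 0.45, "z": 0.33, "spin": 0},
  {"fingers": 5, "x": 0, "y": 0.64, "z": 0.44, "spin": 0},
  {"fingers": 5, "x": 0, "y": 0.64, "z": 0.44, "spin": 0},
])

```text
clock: 11.5
eef_pos: [513.4, 217.5, 84.1]
tool_rot: [0.497, 0.503, -0.503, -0.497]
wrist_force: [0.7, 1.7, 0.7]
gripper_width: 60.2
```

```bash
python3 go.py set 0 0.64 0.44 0; python3 st.py;python3 - <<'E'
from cell import bot
from h import *
d=bot.grab_frame("side")
cv2.imwrite("pics/c7.png",crop(d,270,265,70,75,8))
E
```

```text
[513.6  217.43  83.96  90.75]
clk 11.5 eef [513.42 217.45  84.14] F [0.7 1.7 0.7] Fdeck [0.3 1.7 1. ] mid_deck [ 2.09  0.32 22.16] cmd_deck [ 2.35  0.3  22.09] 60.2 tool tilt [ 4.e-04  4.e-04 -1.e+00]
```

View pics/c7.png

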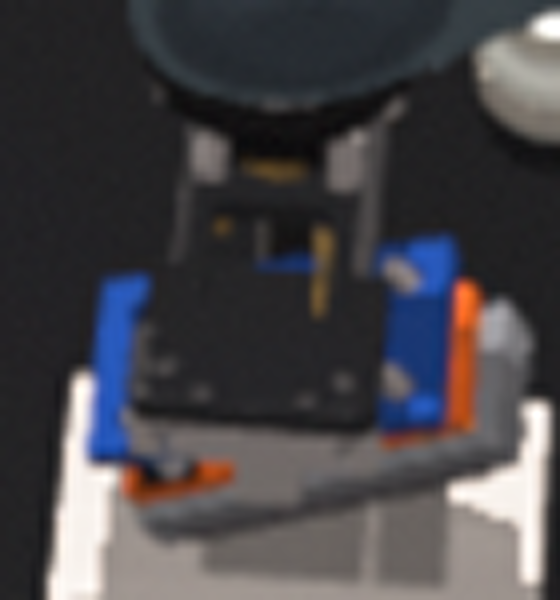

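In c7 the uphill posts are through their holes (398,272 and 398,380). The downhill end is still high on its tips, so the plate sits about 15° short of the slope. I'll lift slightly along the posts and open the fingers to see if it settles.

Request:
play_rows([
  {"fingers": 5, "x": 0, "y": -0.2, "z": -0.2, "spin": 0},
  {"fingers": 5, "x": 0, "y": -0.4, "z": -0.35, "spin": 0},
  {"fingers": 5, "x": 0, "y": -0.4, "z": -0.35, "spin": 0},
  {"fingers": 6.8, "x": 0, "y": -0.4, "z": -0.35, "spin": 0},
  {"fingers": 6.8, "x": 0, "y": -0.4, "z": -0.35, "spin": 0},
  {"fingers": 6.8, "x": 0, "y": -0.4, "z": -0.35, "spin": 0},
])

```text
clock: 12.3
eef_pos: [517.4, 217.1, 88.4]
tool_rot: [0.497, 0.503, -0.503, -0.497]
wrist_force: [-0.2, -0.7, 0.0]
gripper_width: 67.6
```

```bash
python3 go.py set 0 -0.4 -0.35 0; python3 st.py;python3 - <<'E'
from cell import bot
from h import *
d=bot.grab_frame("side");t=bot.grab_frame("top")
cv2.imwrite("pics/c8.png",np.hstack([crop(d,275,275,60,70,7)]))
E
```

```text
[517.1  217.48  87.96  90.75]
clk 12.3 eef [517.39 217.06  88.39] F [-0.2 -0.7  0. ] Fdeck [-0.2 -0.7 -0.1] mid_deck [ 3.41 -0.12 27.82] cmd_deck [ 3.38  0.3  27.3 ] 67.6 tool tilt [ 1.2e-03 -2.0e-04 -1.0e+00]
```

View pics/c8.png

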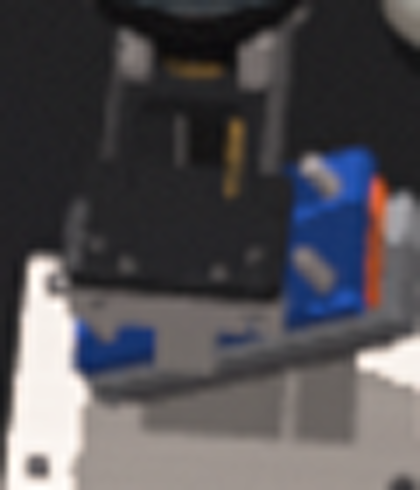

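The spacer dropped flush: its edge runs parallel to the deck and all visible posts come up through the plate (right: 320,175 and 315,268; left: 105,325). Now the cover.

```bash
python3 go.py 517.1 217.48 190 90.75;  python3 go.py 540.3 -285.9 190 85.38; python3 go.py 540.3 -285.9 80 85.38
```

```text
(array([ -0. , -10.2,   0. ]), 0.0)
(array([-50.36, -10.2 ,  -1.66]), 5.4)
(array([-50.36,   0.8 ,  -1.66]), 5.4)
```

Request:
play_rows([
  {"fingers": 7.5, "x": 0, "y": -4, "z": 0, "spin": 0},
  {"fingers": 9.4, "x": 0, "y": -9, "z": 0, "spin": 0},
  {"fingers": 9.4, "x": -1, "y": -12, "z": 0, "spin": 0},
  {"fingers": 9.4, "x": -5, "y": -12, "z": 0, "spin": 1},
  {"fingers": 9.4, "x": -10, "y": -12, "z": -0.3, "spin": 2},
  {"fingers": 9.4, "x": -16, "y": -12, "z": -0.6, "spin": 3},
  {"fingers": 9.4, "x": -22, "y": -12, "z": -0.9, "spin": 4},
  {"fingers": 9.4, "x": -28, "y": -12, "z": -1.2, "spin": 5.4},
  {"fingers": 9.4, "x": -34, "y": -12, "z": -1.5, "spin": 5.4},
  {"fingers": 9.4, "x": -40, "y": -12, "z": -1.7, "spin": 5.4},
  {"fingers": 9.4, "x": -43, "y": -12, "z": -1.7, "spin": 5.4},
  {"fingers": 9.4, "x": -43, "y": -12, "z": -1.7, "spin": 5.4},
])

```text
clock: 13.9
eef_pos: [538.8, -214.4, 207.9]
tool_rot: [0.521, 0.478, -0.478, -0.521]
wrist_force: [0.3, 0.8, 0.2]
gripper_width: 94.0
```

```bash
python3 go.py set -43 -12 -1.7 5.4; python3 st.py; python3 go.py 540.3 -285.9 80 85.38;python3 go.py 540.3 -285.9 19.4 85.38
python3 - <<'E'
from cell import bot
from h import *
t=bot.grab_frame("top");np.save("t1.npy",t,allow_pickle=True); d=bot.grab_frame("side");np.save("s1.npy",d,allow_pickle=True)
cv2.imwrite("pics/c9.png",np.hstack([crop(t,155,205,70,80,5.7),crop(d,270,285,70,80,5.7)]))
E
```

```text
[ 539.73 -212.26  207.96   85.35]
clk 13.9 eef [ 538.84 -214.37  207.87] F [0.3 0.8 0.2] Fdeck [0.1 0.8 0.4] mid_deck [ -42.46 -431.79  139.31] cmd_deck [ -41.7  -429.69  139.84] 94.0 tool tilt [-1.e-04 -1.e-04 -1.e+00]
(array([-7.34, 12.8 , -0.65]), -0.0)
(array([-7.34, 18.86, -0.65]), -0.0)
```

View pics/c9.png

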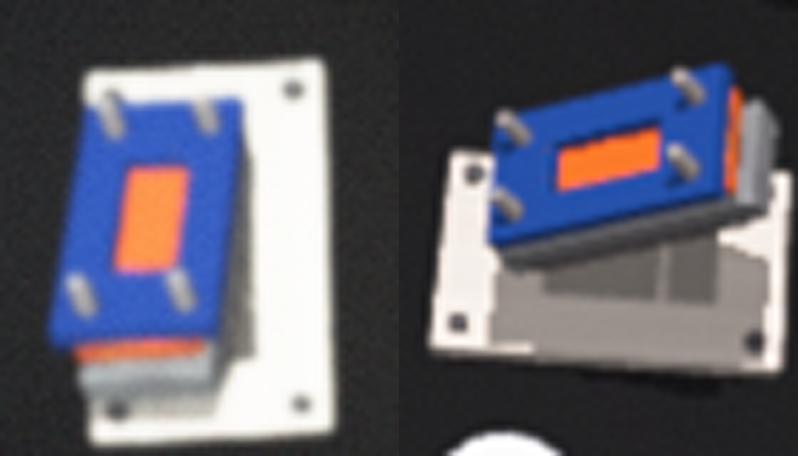

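The spacer sits flush with all four posts through it, in both views. Now I pick up the cover.

Request:
play_rows([
  {"fingers": 9.4, "x": -4, "y": 5, "z": -0.4, "spin": 0},
  {"fingers": 9.4, "x": -7.3, "y": 9, "z": -0.65, "spin": 0},
  {"fingers": 9.4, "x": -7.3, "y": 13, "z": -0.65, "spin": 0},
  {"fingers": 9.4, "x": -7.3, "y": 16.5, "z": -0.65, "spin": 0},
  {"fingers": 9.4, "x": -7.3, "y": 18.5, "z": -0.65, "spin": 0},
  {"fingers": 9.4, "x": -7.3, "y": 18.85, "z": -0.65, "spin": 0},
  {"fingers": 9.4, "x": -7.3, "y": 18.85, "z": -0.65, "spin": 0},
  {"fingers": 5, "x": -7.3, "y": 18.85, "z": -0.65, "spin": 0},
  {"fingers": 5, "x": -7.3, "y": 18.85, "z": -0.65, "spin": 0},
  {"fingers": 5, "x": -7.3, "y": 18.85, "z": -0.65, "spin": 0},
  {"fingers": 5, "x": -7.3, "y": 18.85, "z": -0.65, "spin": 0},
  {"fingers": 5, "x": -7.3, "y": 18.85, "z": -0.65, "spin": 0},
], newtons=12)

```text
clock: 15.5
eef_pos: [539.6, -285.7, 19.7]
tool_rot: [-0.52, -0.479, 0.479, 0.52]
wrist_force: [-0.0, 1.5, 2.5]
gripper_width: 60.2
```

```bash
python3 go.py set -7.3 18.85 -0.65 0; python3 st.py; sed -i 's#a=un(\[(109#a=un([(109#' fit.py; python3 go.py 515 217.3 190 90.75; python3 go.py 515 217.3 112 90.75
```

```text
[ 540.29 -285.55   19.46   85.35]
clk 15.5 eef [ 539.64 -285.73   19.7 ] F [-0.   1.5  2.5] Fdeck [-1.3  1.5  2.2] mid_deck [  51.55 -503.15  -23.7 ] cmd_deck [  52.23 -502.98  -23.59] 60.2 tool tilt [ 0.e+00  2.e-04 -1.e+00]
(array([ 49.91, -17.05,   6.6 ]), -5.4)
(array([49.91, -9.25,  6.6 ]), -5.4)
```

Request:
play_rows([
  {"fingers": 5, "x": 0, "y": -3, "z": 0, "spin": 0},
  {"fingers": 5, "x": 0, "y": -8, "z": 0, "spin": 0},
  {"fingers": 5, "x": 0, "y": -13, "z": 0, "spin": 0},
  {"fingers": 5, "x": 2, "y": -17, "z": 0.2, "spin": -1},
  {"fingers": 5, "x": 6, "y": -17, "z": 0.6, "spin": -2},
  {"fingers": 5, "x": 11, "y": -17, "z": 1.2, "spin": -3},
  {"fingers": 5, "x": 16, "y": -17, "z": 1.8, "spin": -4},
  {"fingers": 5, "x": 21, "y": -17, "z": 2.6, "spin": -5.4},
  {"fingers": 5, "x": 26, "y": -17, "z": 3.4, "spin": -5.4},
  {"fingers": 5, "x": 31, "y": -17, "z": 4, "spin": -5.4},
  {"fingers": 5, "x": 34, "y": -17, "z": 4.4, "spin": -5.4},
  {"fingers": 5, "x": 34, "y": -17, "z": 4.4, "spin": -5.4},
])

```text
clock: 17.0
eef_pos: [522.9, 58.2, 188.9]
tool_rot: [-0.496, -0.504, 0.504, 0.496]
wrist_force: [-0.0, -1.0, -1.0]
gripper_width: 59.8
```

```bash
python3 go.py set 34 -17 4.4 -5.4; python3 st.py; python3 go.py 511.5 217.4 140 90.75; python3 go.py 511.5 217.4 109.46 90.75
```

```text
[524.    56.9  189.46  90.75]
clk 17.0 eef [522.94  58.25 188.95] F [-0. -1. -1.] Fdeck [ 0.5 -1.  -0.8] mid_deck [ -43.79 -158.99  116.68] cmd_deck [ -43.15 -160.35  117.64] 59.8 tool tilt [-8.e-04 -1.e-04 -1.e+00]
(array([16.06,  4.95,  1.04]), 0.0)
(array([16.06,  8.  ,  1.04]), 0.0)
```

Request:
play_rows([
  {"fingers": 5, "x": 4, "y": 0, "z": 0.3, "spin": 0},
  {"fingers": 5, "x": 9, "y": 0, "z": 0.6, "spin": 0},
  {"fingers": 5, "x": 13, "y": 0, "z": 0.9, "spin": 0},
  {"fingers": 5, "x": 16.05, "y": 1, "z": 1.05, "spin": 0},
  {"fingers": 5, "x": 16.05, "y": 3, "z": 1.05, "spin": 0},
  {"fingers": 5, "x": 16.05, "y": 5, "z": 1.05, "spin": 0},
  {"fingers": 5, "x": 16.05, "y": 6.3, "z": 1.05, "spin": 0},
  {"fingers": 5, "x": 16.05, "y": 7, "z": 1.05, "spin": 0},
  {"fingers": 5, "x": 16.05, "y": 7.5, "z": 1.05, "spin": 0},
  {"fingers": 5, "x": 16.05, "y": 7.8, "z": 1.05, "spin": 0},
  {"fingers": 5, "x": 16.05, "y": 8, "z": 1.05, "spin": 0},
  {"fingers": 5, "x": 16.05, "y": 8, "z": 1.05, "spin": 0},
])

```text
clock: 18.5
eef_pos: [511.7, 217.0, 109.9]
tool_rot: [0.497, 0.503, -0.503, -0.497]
wrist_force: [1.7, -1.0, 0.5]
gripper_width: 59.9
```

```bash
python3 go.py set 16.05 8 1.05 0; python3 st.py
```

```text
[511.4  217.25 109.46  90.75]
clk 18.5 eef [511.66 217.04 109.91] F [ 1.7 -1.   0.5] Fdeck [ 1.2 -1.   1.3] mid_deck [-12.32  -0.07  43.59] cmd_deck [-12.31   0.14  43.07] 59.9 tool tilt [ 0.0015  0.     -1.    ]
```

Request:
play_rows([
  {"fingers": 5, "x": 0, "y": 0.2, "z": 0, "spin": 0},
  {"fingers": 5, "x": 0, "y": 0.4, "z": 0, "spin": 0},
  {"fingers": 5, "x": 0, "y": 0.6, "z": 0, "spin": 0},
  {"fingers": 5, "x": 0, "y": 0.8, "z": 0, "spin": 0},
  {"fingers": 5, "x": 0, "y": 1.0, "z": 0, "spin": 0},
  {"fingers": 5, "x": 0, "y": 1.2, "z": 0, "spin": 0},
  {"fingers": 5, "x": 0, "y": 1.3, "z": 0, "spin": 0},
  {"fingers": 5, "x": 0, "y": 1.3, "z": 0, "spin": 0},
], newtons=7)

```text
clock: 19.5
eef_pos: [513.7, 217.5, 99.3]
tool_rot: [0.498, 0.505, -0.501, -0.496]
wrist_force: [-0.2, -0.7, 9.6]
gripper_width: 59.9
```

```bash
python3 go.py set 0 1.3 0 0; python3 st.py
```

```text
[511.4  217.25  96.46  90.75]
clk 19.5 eef [513.68 217.55  99.3 ] F [-0.2 -0.7  9.6] Fdeck [-5.  -0.7  8.2] mid_deck [-5.26  0.41 35.42] cmd_deck [-5.81  0.14 31.81] 59.9 tool tilt [ 0.0059  0.0011 -1.    ]
```

Request:
play_rows([
  {"fingers": 5, "x": 0, "y": 0.1, "z": 0, "spin": 0},
  {"fingers": 5, "x": 0, "y": 0.2, "z": 0, "spin": 0},
  {"fingers": 5, "x": 0, "y": 0.3, "z": 0, "spin": 0},
  {"fingers": 5, "x": 0, "y": 0.3, "z": 0, "spin": 0},
], newtons=6)

```text
clock: 20.0
eef_pos: [513.6, 218.0, 96.1]
tool_rot: [0.498, 0.505, -0.501, -0.496]
wrist_force: [0.7, 1.4, 7.7]
gripper_width: 59.9
```

```bash
python3 go.py set 0 0.3 0 0; python3 st.py
```

```text
[511.4  217.25  93.46  90.75]
clk 20.0 eef [513.63 217.95  96.06] F [0.7 1.4 7.7] Fdeck [-3.3  1.4  7.1] mid_deck [-3.68  0.82 32.59] cmd_deck [-4.31  0.14 29.21] 59.9 tool tilt [ 0.006   0.0021 -1.    ]
```

Request:
play_rows([
  {"fingers": 5, "x": 0, "y": -0.2, "z": -0.12, "spin": 0},
  {"fingers": 5, "x": 0, "y": -0.12, "z": -0.25, "spin": 0},
  {"fingers": 5, "x": 0, "y": -0.04, "z": -0.39, "spin": 0},
  {"fingers": 5, "x": 0, "y": 0.04, "z": -0.53, "spin": 0},
  {"fingers": 5, "x": 0, "y": 0.12, "z": -0.66, "spin": 0},
  {"fingers": 5, "x": 0, "y": 0.12, "z": -0.66, "spin": 0},
], newtons=7)

```text
clock: 20.75
eef_pos: [517.8, 217.7, 92.2]
tool_rot: [0.497, 0.503, -0.503, -0.497]
wrist_force: [2.2, 3.4, 1.8]
gripper_width: 59.8
```

```bash
python3 go.py set 0 0.12 -0.66 0; python3 st.py
```

```text
[518.   217.34  92.26  90.75]
clk 20.8 eef [517.84 217.74  92.17] F [2.2 3.4 1.8] Fdeck [1.  3.4 2.6] mid_deck [ 1.92  0.55 31.32] cmd_deck [ 2.    0.15 31.47] 59.8 tool tilt [ 5.0e-04  1.4e-03 -1.0e+00]
```

Request:
play_rows([
  {"fingers": 5, "x": 0.02, "y": 0.12, "z": 0.0, "spin": 0},
  {"fingers": 5, "x": 0.03, "y": 0.25, "z": 0.08, "spin": 0},
  {"fingers": 5, "x": 0.03, "y": 0.38, "z": 0.15, "spin": 0},
  {"fingers": 5, "x": 0.03, "y": 0.38, "z": 0.15, "spin": 0},
])

```text
clock: 21.25
eef_pos: [516.5, 217.8, 88.7]
tool_rot: [0.497, 0.504, -0.503, -0.497]
wrist_force: [1.8, 5.8, 2.9]
gripper_width: 59.9
```

```bash
python3 go.py set 0.03 0.38 0.15 0; python3 st.py
```

```text
[516.49 217.62  88.46  90.75]
clk 21.2 eef [516.53 217.77  88.73] F [1.8 5.8 2.9] Fdeck [0.2 5.8 3.4] mid_deck [ 2.5   0.6  27.69] cmd_deck [ 2.6   0.45 27.43] 59.9 tool tilt [ 1.1e-03  8.0e-04 -1.0e+00]
```

Request:
play_rows([
  {"fingers": 6.9, "x": 0.05, "y": 0, "z": 0, "spin": 0},
  {"fingers": 6.9, "x": 0.05, "y": 0, "z": 0, "spin": 0},
  {"fingers": 6.9, "x": 0.05, "y": 0, "z": 0, "spin": 0},
  {"fingers": 6.9, "x": 0.05, "y": 0, "z": 0, "spin": 0},
])

```text
clock: 21.75
eef_pos: [515.9, 217.6, 88.2]
tool_rot: [-0.497, -0.503, 0.503, 0.497]
wrist_force: [-0.6, -0.7, -0.2]
gripper_width: 68.8
```

```bash
python3 go.py set 0.05 0 0 0; python3 st.py;python3 - <<'E'
from cell import bot
from h import *
d=bot.grab_frame("side")
cv2.imwrite("pics/c10.png",np.hstack([crop(d,275,275,60,70,7)]))
E
```

```text
[516.49 218.12  88.46  90.75]
clk 21.8 eef [515.91 217.64  88.16] F [-0.6 -0.7 -0.2] Fdeck [-0.4 -0.7 -0.5] mid_deck [ 2.25  0.47 26.89] cmd_deck [ 2.6   0.95 27.43] 68.8 tool tilt [-7.e-04 -5.e-04 -1.e+00]
```

View pics/c10.png

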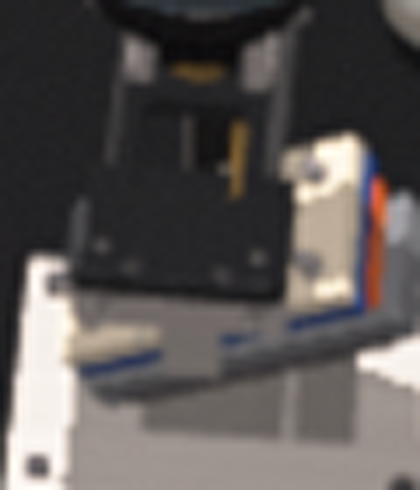

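The cover sits parallel on the spacer (layers cream, blue, orange at right, 365,230). Next: rise, close the fingers, and push down along the posts.

```bash
python3 go.py 524.5 217.3 125 90.75; python3 go.py 524.5 217.3 108 90.75
```

```text
(array([-0.09, -3.65, -0.8 ]), 0.0)
(array([-0.09, -1.95, -0.8 ]), 0.0)
```

Request:
play_rows([
  {"fingers": 7.5, "x": 0, "y": -1.5, "z": 0, "spin": 0},
  {"fingers": 7.5, "x": -0.05, "y": -3.6, "z": -0.3, "spin": 0},
  {"fingers": 0, "x": -0.1, "y": -3.65, "z": -0.8, "spin": 0},
  {"fingers": 0, "x": -0.1, "y": -3.65, "z": -0.8, "spin": 0},
  {"fingers": 0, "x": -0.1, "y": -3.65, "z": -0.8, "spin": 0},
  {"fingers": 0, "x": -0.1, "y": -3.65, "z": -0.8, "spin": 0},
  {"fingers": 0, "x": -0.1, "y": -3.65, "z": -0.8, "spin": 0},
  {"fingers": 0, "x": -0.1, "y": -3, "z": -0.8, "spin": 0},
  {"fingers": 0, "x": -0.1, "y": -2.4, "z": -0.8, "spin": 0},
  {"fingers": 0, "x": -0.1, "y": -1.95, "z": -0.8, "spin": 0},
  {"fingers": 0, "x": -0.1, "y": -1.95, "z": -0.8, "spin": 0},
])

```text
clock: 23.18
eef_pos: [523.8, 216.9, 107.3]
tool_rot: [-0.497, -0.503, 0.503, 0.497]
wrist_force: [0.2, 0.2, 0.2]
gripper_width: 0.6
```

```bash
python3 go.py set -0.1 -1.95 -0.8 0; python3 st.py
```

```text
[524.5  217.22 107.96  90.75]
clk 23.2 eef [523.81 216.93 107.28] F [0.2 0.2 0.2] Fdeck [0.1 0.2 0.2] mid_deck [-0.48 -0.33 47.38] cmd_deck [-0.22 -0.05 48.32] 0.6 tool tilt [-1.1e-03 -2.0e-04 -1.0e+00]
```

Request:
play_rows([
  {"fingers": 0, "x": 0, "y": 0.13, "z": 0.08, "spin": 0},
  {"fingers": 0, "x": 0, "y": 0.26, "z": 0.15, "spin": 0},
  {"fingers": 0, "x": 0, "y": 0.39, "z": 0.23, "spin": 0},
  {"fingers": 0, "x": 0, "y": 0.52, "z": 0.3, "spin": 0},
  {"fingers": 0, "x": 0, "y": 0.6, "z": 0.35, "spin": 0},
  {"fingers": 0, "x": 0, "y": 0.69, "z": 0.4, "spin": 0},
  {"fingers": 0, "x": 0, "y": 0.69, "z": 0.4, "spin": 0},
])

```text
clock: 24.05
eef_pos: [521.8, 217.1, 103.1]
tool_rot: [0.498, 0.504, -0.502, -0.496]
wrist_force: [-0.0, -0.3, 7.4]
gripper_width: 0.5
```

```bash
python3 go.py set 0 0.69 0.4 0; python3 st.py
```

```text
[520.5  217.17 101.06  90.75]
clk 24.1 eef [521.77 217.08 103.11] F [-0.  -0.3  7.4] Fdeck [-3.7 -0.3  6.4] mid_deck [-0.16 -0.16 42.76] cmd_deck [-0.23 -0.05 40.34] 0.5 tool tilt [ 3.6e-03  2.0e-04 -1.0e+00]
```

Request:
play_rows([
  {"fingers": 0, "x": 0, "y": 0.09, "z": 0.05, "spin": 0},
  {"fingers": 0, "x": 0, "y": 0.17, "z": 0.1, "spin": 0},
  {"fingers": 0, "x": 0, "y": 0.26, "z": 0.15, "spin": 0},
  {"fingers": 0, "x": 0, "y": 0.35, "z": 0.2, "spin": 0},
  {"fingers": 0, "x": 0, "y": 0.35, "z": 0.2, "spin": 0},
])

```text
clock: 24.68
eef_pos: [520.1, 217.1, 100.2]
tool_rot: [0.498, 0.504, -0.502, -0.496]
wrist_force: [-1.2, -1.5, 9.8]
gripper_width: 0.3
```

```bash
python3 go.py set 0 0.35 0.2 0; python3 st.py
```

```text
[518.5  217.14  97.56  90.75]
clk 24.7 eef [520.15 217.06 100.19] F [-1.2 -1.5  9.8] Fdeck [-5.9 -1.5  7.9] mid_deck [-0.11 -0.16 39.42] cmd_deck [-0.21 -0.05 36.31] 0.3 tool tilt [ 4.3e-03  2.0e-04 -1.0e+00]
```

Request:
play_rows([
  {"fingers": 0, "x": 0, "y": 0.09, "z": 0.05, "spin": 0},
  {"fingers": 0, "x": 0, "y": 0.17, "z": 0.1, "spin": 0},
  {"fingers": 0, "x": 0, "y": 0.26, "z": 0.15, "spin": 0},
  {"fingers": 0, "x": 0, "y": 0.35, "z": 0.2, "spin": 0},
  {"fingers": 0, "x": 0, "y": 0.35, "z": 0.2, "spin": 0},
])

```text
clock: 25.3
eef_pos: [520.2, 217.1, 99.7]
tool_rot: [0.499, 0.505, -0.501, -0.495]
wrist_force: [-2.7, -2.3, 21.8]
gripper_width: 0.7
```

```bash
python3 go.py set 0 0.35 0.2 0; python3 st.py
```

```text
[516.5  217.12  94.06  90.75]
clk 25.3 eef [520.17 217.1   99.73] F [-2.7 -2.3 21.8] Fdeck [-13.3  -2.3  17.5] mid_deck [ 0.14 -0.12 39.03] cmd_deck [-0.2  -0.05 32.28] 0.7 tool tilt [ 8.4e-03  2.0e-04 -1.0e+00]
```

Request:
play_rows([
  {"fingers": 0, "x": 0, "y": 0.1, "z": 0.0, "spin": 0},
  {"fingers": 0, "x": 0, "y": 0.2, "z": 0.0, "spin": 0},
  {"fingers": 0, "x": 0, "y": 0.3, "z": 0.0, "spin": 0},
  {"fingers": 0, "x": 0, "y": 0.4, "z": 0.0, "spin": 0},
  {"fingers": 0, "x": 0, "y": 0.4, "z": 0.0, "spin": 0},
])

```text
clock: 25.92
eef_pos: [523.1, 217.7, 97.9]
tool_rot: [0.5, 0.507, -0.499, -0.493]
wrist_force: [1.8, -1.7, 25.4]
gripper_width: 0.1
```

```bash
python3 go.py set 0 0.4 0 0; python3 st.py
```

```text
[516.5  217.12  90.06  90.75]
clk 25.9 eef [523.08 217.7   97.86] F [ 1.8 -1.7 25.4] Fdeck [-11.2  -1.7  22.9] mid_deck [ 3.61  0.45 38.87] cmd_deck [ 1.8  -0.05 28.82] 0.1 tool tilt [ 0.0156  0.0019 -0.9999]
```

Request:
play_rows([
  {"fingers": 0, "x": 0, "y": -0.8, "z": -0.5, "spin": 0},
  {"fingers": 0, "x": 0, "y": -2.5, "z": -0.9, "spin": 0},
  {"fingers": 0, "x": 0, "y": -6, "z": -0.9, "spin": 0},
  {"fingers": 0, "x": 0, "y": -11, "z": -0.9, "spin": 0},
  {"fingers": 0, "x": -5, "y": -13, "z": -0.9, "spin": 0},
  {"fingers": 0, "x": -10, "y": -13, "z": -0.9, "spin": 0},
  {"fingers": 0, "x": -16, "y": -13, "z": -0.9, "spin": 0},
  {"fingers": 0, "x": -21, "y": -13, "z": -0.9, "spin": 0},
  {"fingers": 0, "x": -24, "y": -13, "z": -0.9, "spin": 0},
  {"fingers": 0, "x": -24, "y": -13, "z": -0.9, "spin": 0},
])

```text
clock: 27.18
eef_pos: [527.8, -24.4, 219.9]
tool_rot: [-0.497, -0.502, 0.502, 0.498]
wrist_force: [-0.4, -0.1, -0.1]
gripper_width: 0.1
```

```bash
python3 go.py set -24 -13 -0.9 0; python3 st.py; cat > model.py <<'E'
from cell import bot
from h import *
from fit import deckR
t=bot.grab_frame("top");d=bot.grab_frame("side")
c=crop(t,155,205,70,80,5.7);e=crop(d,270,285,70,80,5.7)
D=deckR(np.radians(.72));o=np.array([500.53,216.97,85])
def draw(im,f,off,P):
    q=(proj(f,P@D.T+o)-off+.5)*5.7-.5
    cv2.polylines(im,[np.round(q).astype(int)],True,(0,0,255),1)
for q in (6,0):  # red: cover-top outline if fully home ; green if 4.5mm down limit
    pass
S=3.0
B=np.array([[55,30],[55,-30],[-55,-30],[-55,30]])
for z,x in ((16,S),):
    P=np.c_[B+[x,0],np.full(4,z)]; draw(c,t,(155,205),P);draw(e,d,(270,285),P)
cv2.imwrite("pics/c11.png",np.hstack([c,e]))
E
python3 model.py
```

```text
[528.64 -22.75 220.06  90.75]
clk 27.2 eef [527.78 -24.37 219.9 ] F [-0.4 -0.1 -0.1] Fdeck [-0.2 -0.1 -0.3] mid_deck [ -55.98 -241.66  145.39] cmd_deck [ -55.29 -240.05  145.96] 0.1 tool tilt [-1.e-03  4.e-04 -1.e+00]
```

The picture limit is reached, so I'll check the height numerically, triangulating the cover's dark disc and two dots from both views.

```bash
cat > chk.py <<'E'
from cell import bot
from h import *
from fit import deckR
from scipy.optimize import least_squares
t=bot.grab_frame("top");d=bot.grab_frame("side")
np.save("t2.npy",t,allow_pickle=True);np.save("s2.npy",d,allow_pickle=True)
D=deckR(np.radians(.72));o=np.array([500.53,216.97,85])
W=lambda P:np.atleast_2d(P)@D.T+o
def cen(f,u,r):
    i=f["pixels"].astype(float).mean(2);x0,y0=np.round(u).astype(int);p=i[y0-r:y0+r+1,x0-r:x0+r+1]
    w=np.clip(np.median(p)*.9-p if r<6 else p.max()*.75-p,0,None);yy,xx=np.mgrid[-r:r+1,-r:r+1]
    return np.array([x0+(w*xx).sum()/w.sum(),y0+(w*yy).sum()/w.sum()]),w.sum()
for f,n in((t,"top"),(d,"side")):
    for z in(16,20): print(n,z,proj(f,W([2.5,0,z])).round(2))
res=[]
for f in(t,d):
    u=proj(f,W([2.5,0,17]))[0]
    for _ in range(3): u,w=cen(f,u,6)
    res.append(u)
print("disc",np.round(res,2))
g=lambda P:np.r_[(proj(t,W(P))-res[0]).ravel(),(proj(d,W(P))-res[1]).ravel()]
r=least_squares(g,[2.5,0,17]);print("disc deck xyz",r.x.round(2),r.fun.round(2))
for f,u in((t,res[0]),(d,res[1])):
    x,y=np.round(u).astype(int);print(f["pixels"].mean(2)[y-7:y+8,x-8:x+9].astype(int))
E
python3 chk.py
```

```text
top 16 [[180.63 241.54]]
top 20 [[180.2  240.39]]
side 16 [[305.83 310.79]]
side 20 [[304.99 309.96]]
disc [[180.24 240.59]
 [304.62 310.74]]
disc deck xyz [ 4.18  0.63 17.79] [ 0.01 -0.18  0.19  0.04]
[[240 240 240 240 240 240 240 239 240 238 237 238 239 240 239 240 239]
 [240 239 240 239 240 241 240 240 240 240 239 240 240 241 240 240 240]
 [240 239 240 239 240 240 240 239 233 232 235 238 240 240 240 240 240]
 [239 239 240 240 240 237 233 224 209 204 216 225 235 238 240 240 239]
 [240 241 239 239 236 226 203 173 152 143 158 187 215 234 239 241 240]
 [239 239 240 238 228 197 149 115 102  98 108 131 183 227 239 239 240]
 [240 239 240 234 215 158 111  91  81  81  87 108 170 226 239 240 240]
 [240 240 239 231 200 140  96  85  84  82  92 119 179 228 239 240 240]
 [240 240 239 233 204 149 109  96  91 100 123 157 204 232 239 240 240]
 [239 240 239 235 224 188 152 137 139 159 181 204 227 237 239 239 240]
 [240 240 240 239 235 225 205 198 207 218 225 232 237 240 240 240 240]
 [240 240 240 240 239 236 232 231 234 235 238 238 239 240 240 240 241]
 [240 241 239 240 240 240 238 238 239 239 240 
[... 533 characters left out ...]
241 241 242 220 151  99  85  88 142 226 242 241 241 234 184]
 [240 241 241 242 238 185 105  82  82  79 107 219 242 241 241 241 226]
 [238 241 241 242 224 150  88  82  82  83 129 224 242 241 241 241 241]
 [230 241 241 241 215 135  85  81  85 111 189 235 242 241 240 241 241]
 [227 240 241 241 227 163 105  96 124 181 232 242 241 241 241 241 240]
 [237 241 241 241 241 221 195 189 207 235 242 241 240 241 240 240 240]
 [241 241 240 241 241 241 242 242 241 242 241 241 240 240 240 241 240]
 [241 240 240 240 241 241 241 241 241 241 241 241 240 240 240 240 241]
 [240 241 240 240 240 240 241 241 241 241 241 240 241 240 241 241 241]
 [240 240 241 240 240 240 240 241 241 241 241 241 240 241 241 241 241]]
```

```bash
python3 go.py 497.2 217.3 160 90.75; python3 go.py 497.2 217.3 120 90.75; python3 go.py 491.7 217.3 110.5 90.75
```

```text
(array([24.04,  6.01,  2.83]), 0.0)
(array([24.04, 10.01,  2.83]), 0.0)
(array([24.05, 10.96,  3.38]), 0.0)
```

Request:
play_rows([
  {"fingers": 0, "x": 5, "y": 0, "z": 0.6, "spin": 0},
  {"fingers": 0, "x": 11, "y": 1, "z": 1.3, "spin": 0},
  {"fingers": 0, "x": 17, "y": 2, "z": 2, "spin": 0},
  {"fingers": 0, "x": 22, "y": 4, "z": 2.8, "spin": 0},
  {"fingers": 0, "x": 24, "y": 7, "z": 2.83, "spin": 0},
  {"fingers": 0, "x": 24, "y": 9.3, "z": 2.83, "spin": 0},
  {"fingers": 0, "x": 24, "y": 9.8, "z": 2.83, "spin": 0},
  {"fingers": 0, "x": 24, "y": 10.1, "z": 2.9, "spin": 0},
  {"fingers": 0, "x": 24, "y": 10.4, "z": 3.05, "spin": 0},
  {"fingers": 0, "x": 24, "y": 10.7, "z": 3.2, "spin": 0},
  {"fingers": 0, "x": 24, "y": 10.95, "z": 3.4, "spin": 0},
  {"fingers": 0, "x": 24, "y": 10.95, "z": 3.4, "spin": 0},
])

```text
clock: 28.88
eef_pos: [494.5, 216.8, 114.8]
tool_rot: [0.499, 0.505, -0.501, -0.495]
wrist_force: [-0.1, -1.4, 12.9]
gripper_width: 0.1
```

```bash
python3 go.py set 24 10.95 3.4 0; python3 st.py
```

```text
[491.5  216.79 110.56  90.75]
clk 28.9 eef [494.51 216.78 114.75] F [-0.1 -1.4 12.9] Fdeck [-6.6 -1.4 11.1] mid_deck [-29.59  -0.12  39.21] cmd_deck [-30.1   -0.07  34.07] 0.1 tool tilt [ 7.7e-03  8.0e-04 -1.0e+00]
```

Request:
play_rows([
  {"fingers": 0, "x": 0, "y": 0.1, "z": 0.06, "spin": 0},
  {"fingers": 0, "x": 0, "y": 0.2, "z": 0.12, "spin": 0},
  {"fingers": 0, "x": 0, "y": 0.35, "z": 0.2, "spin": 0},
  {"fingers": 0, "x": 0, "y": 0.35, "z": 0.2, "spin": 0},
])

```text
clock: 29.38
eef_pos: [494.5, 216.9, 114.3]
tool_rot: [0.5, 0.506, -0.5, -0.494]
wrist_force: [-1.8, -2.8, 24.0]
gripper_width: 0.2
```

```bash
python3 go.py set 0 0.35 0.2 0; python3 st.py; python3 go.py 497.2 217.3 122 90.75; python3 go.py 549.5 217.3 125 90.75; python3 go.py 549.5 217.3 90 90.75;python3 go.py 544.2 217.3 81 90.75
```

```text
[489.5  216.76 107.06  90.75]
clk 29.4 eef [494.52 216.85 114.3 ] F [-1.8 -2.8 24. ] Fdeck [-13.6  -2.8  19.9] mid_deck [-29.35  -0.04  38.83] cmd_deck [-30.08  -0.07  30.04] 0.2 tool tilt [ 1.180e-02  9.000e-04 -9.999e-01]
(array([ 0.04, -1.49, -0.77]), 0.0)
(array([-0.02, -1.79, -6.  ]), 0.0)
(array([-0.02,  1.71, -6.  ]), 0.0)
(array([-0.02,  2.61, -5.47]), 0.0)
```

Uphill stop height is 38.8, against 38.9–39.0 at the centre. Now the downhill end.

Request:
play_rows([
  {"fingers": 0, "x": 0, "y": -0.8, "z": -0.5, "spin": 0},
  {"fingers": 0, "x": 0, "y": -1.8, "z": -0.9, "spin": 0},
  {"fingers": 0, "x": 0, "y": -1.9, "z": -3.5, "spin": 0},
  {"fingers": 0, "x": 0, "y": -1.5, "z": -6, "spin": 0},
  {"fingers": 0, "x": 0, "y": 0.5, "z": -6, "spin": 0},
  {"fingers": 0, "x": 0, "y": 1.4, "z": -6, "spin": 0},
  {"fingers": 0, "x": 0, "y": 1.7, "z": -6, "spin": 0},
  {"fingers": 0, "x": 0, "y": 2.0, "z": -5.85, "spin": 0},
  {"fingers": 0, "x": 0, "y": 2.3, "z": -5.65, "spin": 0},
  {"fingers": 0, "x": 0, "y": 2.6, "z": -5.47, "spin": 0},
  {"fingers": 0, "x": 0, "y": 2.85, "z": -5.3, "spin": 0},
  {"fingers": 0, "x": 0, "y": 2.85, "z": -5.3, "spin": 0},
])

```text
clock: 30.88
eef_pos: [546.5, 217.6, 84.5]
tool_rot: [0.499, 0.506, -0.501, -0.494]
wrist_force: [-1.3, -3.1, 20.2]
gripper_width: 0.7
```

```bash
python3 go.py set 0 2.85 -5.3 0; python3 st.py
```

```text
[542.5  217.46  78.56  90.75]
clk 30.9 eef [546.47 217.56  84.49] F [-1.3 -3.1 20.2] Fdeck [-11.2  -3.   16.8] mid_deck [3.054e+01 1.000e-02 3.899e+01] cmd_deck [30.07 -0.04 31.86] 0.7 tool tilt [ 9.7e-03  5.0e-04 -1.0e+00]
```

Request:
play_rows([
  {"fingers": 0, "x": 0, "y": -0.9, "z": -0.6, "spin": 0},
  {"fingers": 0, "x": 0, "y": -3, "z": -0.9, "spin": 0},
  {"fingers": 0, "x": 0, "y": -8, "z": -0.9, "spin": 0},
  {"fingers": 0, "x": 0, "y": -13, "z": -0.9, "spin": 0},
  {"fingers": 0, "x": -5, "y": -14, "z": -0.9, "spin": 0},
  {"fingers": 0, "x": -11, "y": -14, "z": -0.9, "spin": 0},
  {"fingers": 0, "x": -17, "y": -14, "z": -0.9, "spin": 0},
  {"fingers": 0, "x": -22, "y": -14, "z": -0.9, "spin": 0},
  {"fingers": 0, "x": -24, "y": -14, "z": -0.9, "spin": 0},
  {"fingers": 0, "x": -24, "y": -14, "z": -0.9, "spin": 0},
])

```text
clock: 32.12
eef_pos: [554.1, -23.0, 218.5]
tool_rot: [0.497, 0.503, -0.503, -0.498]
wrist_force: [0.0, -0.2, -0.4]
gripper_width: 0.4
```

```bash
python3 chk.py|grep -a disc; python3 - <<'E'
# did anything but the plates/arm change vs the first pictures?
from h import *
for a,b,n in(("t0","t2","top"),("s0","s2","side")):
    A=np.load(a+".npy",allow_pickle=True).item()["pixels"];B=np.load(b+".npy",allow_pickle=True).item()["pixels"]
    m=(cv2.absdiff(A,B).max(2)>60).astype(np.uint8);k,_,st,_=cv2.connectedComponentsWithStats(m)
    print(n,[x.tolist() for x in st[1:] if x[4]>15])
# uncertainty: height of the spacer window centre before the push, same method
from fit import deckR
from scipy.optimize import least_squares
D=deckR(np.radians(.72));o=np.array([500.53,216.97,85]);W=lambda P:np.atleast_2d(P)@D.T+o
u=[]
for n,(x,y,w,h) in(("t1",(165,222,35,45)),("s1",(295,295,60,40))):
    f=np.load(n+".npy",allow_pickle=True).item();p=f["pixels"].astype(int);m=((p[:,:,0]>170)&(p[:,:,2]<110)).astype(np.uint8)
    k,_,st,c=cv2.connectedComponentsWithStats(m); q=[i for i in range(1,k) if x<c[i][0]<x+w and y<c[i][1]<y+h]; i=max(q,key=lambda i:st[i][4]); u.append(c[i]);print(n,c[i],st[i])
f1=[np.load(n+".npy",allow_pickle=True).item() for n in("t1","s1")]
r=least_squares(lambda P:np.r_[(proj(f1[0],W(P))-u[0]).ravel(),(proj(f1[1],W(P))-u[1]).ravel()],[3,0,10]);print("window before push",r.x,r.fun)
E
```

```text
disc [[180.25 240.59]
disc deck xyz [ 4.21  0.61 17.75] [ 0.01 -0.18  0.19  0.04]
top [[113, 129, 213, 351, 28627], [314, 186, 53, 67, 1627], [396, 202, 30, 51, 816], [162, 222, 35, 45, 1179], [408, 224, 6, 7, 33], [204, 252, 9, 29, 151], [0, 349, 31, 17, 283], [264, 438, 14, 7, 41]]
side [[273, 49, 360, 96, 13154], [575, 83, 65, 108, 2239], [287, 129, 39, 26, 448], [279, 152, 55, 75, 2239], [397, 168, 227, 279, 17088], [497, 173, 23, 34, 314], [551, 174, 8, 8, 28], [537, 178, 15, 28, 137], [311, 189, 15, 4, 44], [512, 212, 19, 27, 296], [590, 222, 33, 36, 505], [603, 228, 26, 42, 277], [331, 262, 16, 8, 70], [473, 278, 13, 20, 133], [285, 295, 45, 32, 965], [335, 315, 4, 7, 23], [285, 342, 30, 6, 102], [414, 421, 25, 20, 146], [384, 448, 29, 32, 528], [419, 459, 9, 17, 46]]
t1 [180.86666667 242.54666667] [175 235  12  16 150]
s1 [306.00892857 312.4375    ] [298 308  17  10 112]
window before push [ 4.58222953  1.02960407 10.40098632] [ 0.01241122 -0.17592802  0.19003957  0.04322865]
```

```bash
python3 - <<'E'
from h import *
for n in("s0","s1","s2"):
    p=np.load(n+".npy",allow_pickle=True).item()["pixels"].astype(int)[250:290,322:358].mean(2)>120
    y,x=np.nonzero(p);print(n,x.min()+322,x.max()+322,y.min()+250,y.max()+250,len(x))
from cell import bot
s=bot.get_state();print(s["clock"],s["wrist_force"]);print(bot.job_done())
E
```

```text
s0 330 349 255 278 407
s1 330 349 255 278 400
s2 330 349 255 278 395
32.225 [-0.22275999 -0.57908825  0.06709612]
the job is handed in; nothing more can be done
None
```

The flow cell is built and handed in at about 32 s on the robot clock. The blue spacer from the tray is over all four posts, the cream cover is on top of it, and the stack is pushed down to a hard stop. The gripper has let go and the arm is clear.

**How it went:** The tool cannot tilt, so I pressed each plate on the uphill post tips until it pivoted in a light grip towards the slope. I then slid it downhill until the tips dropped into the holes. The spacer's downhill end stayed up about 15° short, so I lifted it slightly and opened the fingers, and it settled flush. The cover was released the same way.

**Last checks:**
- **Flush and at the stop:** I pushed at the uphill end, centre and downhill end with 17–23 N square to the deck. All three stopped at the same height within about 0.2 mm over 60 mm. The carrier had been moving at about 8 N before that.
- **Height from the cameras:** the cover's top reads 17.8 mm on deck z, where fully home is 16 mm. That disagrees, though it is within the camera calibration error. Correcting with a picture of the spacer taken before the push puts the carrier at 4.65 mm or deeper, above the 4.5 mm limit.
- **Side offset:** the cover reads x = 4.2 mm and y = 0.6 mm from the deck centre, inside the limits.
- **Bystanders:** the jar has not moved in the pictures. The before-and-after image differences I put down to the arm, the plates and their shadows, but I did not check the other bystanders one by one.
- **Not seen:** my last view of the stack was before the push, because the picture limit was reached. The final state rests on force and pixel measurements.

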